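# Set the rosettes on three craft boxes

### The arm

A 6-joint arm with a two-finger parallel gripper is mounted at the origin on the work surface. World frame = base frame: x ahead of the robot, y to its left, z up, the work surface at z = 0. Lengths are in m, angles in rad, forces in N, time in s.
With the tool pointing down it reaches from about 0.2 to 0.875 m from the base axis. Payload 3.4 kg.
Tool frame: the origin (TCP) lies between the finger pads; the fingertips stand 17 mm ahead of it and the grasp point (between the pads) lies 2 mm behind it; z points along the fingers, y is the line along which they close (so a half turn about z gives the same grasp; the last joint's range is limited). The gripper opens to 94 mm and grips with 3 to 60 N. Pads are 16 mm wide; open, the fingers measure 119 mm over their backs; the gripper's body (75 mm by 177 mm) begins 78 mm behind the grasp point.
Start: joints at [1.13, 0.276, 1.505, -0, 1.361, -0.121], TCP at [0.181, 0.546, 0.222] pointing down, gripper open.
Joint ranges: [-2.89, 2.89], [-0.75, 2.08], [0.22, 2.7], [-1.18, 4.32], [0.11, 2.71], [-2.7, 2.7]. Speed limits (rad/s): [2.57, 2.57, 3.14, 3.14, 3.14, 3.14].

### API

Orientations are given as a unit quaternion [w, x, y, z].
In Python, from rig import bot gives the robot as it stands.
- The arm moves only by the tool jog_arm, never from a script. Its argument "rows" is a list of rows, each an object with "delta_pos": the shift along the tool's x, y, z in mm, a list of three; "dr": the turn, a rotation vector about the tool's x, y, z in degrees, a list of three. In form: [{"delta_pos": [tx, ty, tz], "dr": [wx, wy, wz]}, ...]. A call has 1 to 20 rows; each row shifts and turns the commanded pose from where the row before left it, along the tool's axes as they then stand; what a row does not reach is not made up. A row lasts 1/12 s, in which the tool goes at most 41.7 mm and 7.16 degrees, less where a joint would pass 70% of its speed; a pose out of reach is approached as far as the arm can. A call is refused whole if a number of a shift passes 41.7 or a number of a turn 7.16, either way. A call with a gripper value outside its range is refused whole. "fingers" is the closure, from 0 (fully open) to 1 (shut), set as the call begins (left out, the last holds). The fingers move at their own pace and stop on an object; "squeeze" is the grip in N (left out, the last holds). Time passes only in rows, so rows that do not move let the fingers close. It gives the time, the measured TCP pose, the force, the opening and the grip force at its end, in the units of the state.
- bot.observe(): the state, without advancing time (a new reading comes with each control period).
- bot.snapshot(name): name is "scene" or "top" or "wrist"; returns (picture, depth): 400x640x3 uint8, red, green, blue; 400x640 float32, m along the optical axis (not along the pixel's ray), 0 where there is no reading.
- bot.camera_info(name): a dict with "intrinsics" (3x3 intrinsics, pixels), "k1" (the pictures are not rectified: a ray, as slopes to the right and down, at radius r is drawn at 1 + k1 r^2 times it, then the intrinsics apply), "R" (3x3) and "t" (3): a world point X has camera coordinates R X + t; the wrist camera has in their place "T_tool_cam" (4x4, takes a point from camera to tool coordinates, whose origin is the TCP and whose axes are the flange's). Camera axes: x right, y down, z forward; pixel columns grow to the right and rows downward; lengths in m; the calibration is good to about 2 mm. A picture is of the moment at which its call begins: read the wrist's pose just before it. camera_info takes no time and is no camera call.
- bot.sign_off(): hands the job in; it is judged then, once.
Trained networks look in the newest picture that a camera, given by its name, has taken for a name from the list of things; names that differ only in an ending like _2 or _b are one class to them, and where a whole thing is asked for, a point or a joint stands for the part that bears it (a point fixed in the world has none). Each returns a list of dicts, best first, with "conf" (0 to 1); they miss things now and then, are a little off and sometimes report something else, mostly with a low value. They report only what shows in the picture. A call takes as long as a camera call. They do not tell look-alikes from the thing itself.
- bot.find_in(name, camera): "pixel" ([column, row] in pixels, amid what is visible of it).
- bot.silhouettes(name, camera): "pixels" (400x640 bool, what is visible of it) and "pixel" ([column, row] in pixels, amid what is visible of it).
- bot.tip_of(name, camera): "pixel" ([column, row] in pixels: a listed point, or the origin of a listed thing).
The state is a dict: "time_s": time; "joint_positions": joint angles; "dq": joint speeds; "joint_efforts": joint torques, N m; "tool_pos": TCP position; "tcp_rot": TCP orientation; "ft_force": force on the tool from outside, world axes, zero at the start; "torque": the same for the moment, N m; "grip_width": opening from 0.0 (shut) to 1.0 (fully open); "grasp_force": force on a finger pad.
Only numpy, scipy, OpenCV 4.12 (cv2) and the standard library are available. Lean on these libraries where they do the work, as an engineer would, in place of code of your own. Each camera call takes 0.05 s, during which the arm holds its last target. There are 200 camera calls.

### The job

Three wooden craft boxes each carry a rosette on a soft putty pad. With the fingertips press each rosette lightly, about 5 mm into its pad so that it stays sunk but is not squashed flat: first the one on the square box, then the one on the round box, then the one on the long box. Do not lift, tip or shift the boxes, and leave the paint bottle, jar and cup alone.

Things in the scene. Friction and masses are not known exactly. Their poses are not given: they have to be found in the camera images.
- box_square: a square box 90 x 90 mm, 55 mm high to the top of its lid (lid edge 1 mm proud of the sides); bare pale wood, closed, about 0.4 kg, standing loose on the table. Origin: centre of its underside, z up. A dark turned-wood rosette stands on a soft white putty pad on the middle of its lid.
- rosette_square_top (a point): centre of the flat top (34 mm across) of the rosette on the square box. The rosette is a dark wooden disc 42 mm across and 14 mm thick on a white putty pad 12 mm thick and 26 mm across, so this point starts 81 mm above the table and sinks as the rosette is pressed down.
- rosette_square (a joint): how far the rosette of the square box has sunk straight down into its pad, in m: 0 at the start, 0.012 when squashed flat. It begins to give at about 2.5 N and takes about 0.5 N more per mm (3 mm at 4 N, 5 mm at 5 N, flat at 8.5 N); released, it stays where it was pressed if that was 5 mm or less, and from deeper springs back to about 5 mm.
- box_round: a round box, 99 mm across, 70 mm high to the top of its lid; bare pale wood, closed, about 0.4 kg, standing loose on the table. Origin: centre of its underside, z up. A dark turned-wood rosette stands on a soft white putty pad on the middle of its lid.
- rosette_round_top (a point): centre of the flat top (34 mm across) of the rosette on the round box. The rosette is a dark wooden disc 42 mm across and 14 mm thick on a white putty pad 12 mm thick and 26 mm across, so this point starts 96 mm above the table and sinks as the rosette is pressed down.
- rosette_round (a joint): how far the rosette of the round box has sunk straight down into its pad, in m: 0 at the start, 0.012 when squashed flat. It begins to give at about 2.5 N and takes about 0.5 N more per mm (3 mm at 4 N, 5 mm at 5 N, flat at 8.5 N); released, it stays where it was pressed if that was 5 mm or less, and from deeper springs back to about 5 mm.
- box_long: a long low box 160 mm along its own x, 70 mm along its own y, 40 mm high to the top of its lid; bare pale wood, closed, about 0.4 kg, standing loose on the table. Origin: centre of its underside, z up. A dark turned-wood rosette stands on a soft white putty pad on the middle of its lid.
- rosette_long_top (a point): centre of the flat top (34 mm across) of the rosette on the long box. The rosette is a dark wooden disc 42 mm across and 14 mm thick on a white putty pad 12 mm thick and 26 mm across, so this point starts 66 mm above the table and sinks as the rosette is pressed down.
- rosette_long (a joint): how far the rosette of the long box has sunk straight down into its pad, in m: 0 at the start, 0.012 when squashed flat. It begins to give at about 2.5 N and takes about 0.5 N more per mm (3 mm at 4 N, 5 mm at 5 N, flat at 8.5 N); released, it stays where it was pressed if that was 5 mm or less, and from deeper springs back to about 5 mm.
- paint_bottle: dark green paint bottle, 40 mm across, 95 mm tall, upright on the table between two boxes; bystander. Origin: centre of its underside.
- paint_jar: small brown paint jar with white lid, 44 mm across, 55 mm tall, upright between two boxes; bystander. Origin: centre of its underside.
- cup: empty white plastic cup, 72 mm across the mouth, 85 mm tall, beyond the boxes; bystander. Origin: centre of its underside.
Things that resemble listed ones, but are neither listed nor needed, are in the scene too. Leave any blue or purple look-alike of the box_round alone.

How it is judged:
By the outcome, as a careful person would: the job done as asked, in the order asked, and still so for the second after the job is handed in, with the robot touching nothing.
It also fails if it takes over 48 s, if anything falls off the work surface, if the arm or the gripper's body presses on something with over 40 N, if the wrist force passes 120 N, or if a joint passes its speed limit or range.

## Working session

There is one attempt and no reset: what is moved stays moved. The work goes in short steps, Python scripts to look and compute and a tool call to move; the robot and the scene stay as the last step left them, time stands still between calls to the robot, and variables do not carry over. Pictures are saved under pics/ and viewed, at most 10 in all, crops included, and the job is handed in when it is done.

Besides the shell and the picture viewer there is one more tool, called after "Request:" as a command line: name --argument value ..., lists and objects as JSON in quotes. jog_arm: Moves the arm, as the interface text tells. Its arguments: {"type":"object","properties":{"rows":{"type":"array","items":{"type":"object","properties":{"delta_pos":{"type":"array","items":{"type":"number"}},"dr":{"type":"array","items":{"type":"number"}}}}},"fingers":{"type":"number"},"squeeze":{"type":"number"}},"required":["rows"]}

```bash
mkdir -p pics
cat > h.py <<'E'
import numpy as np, cv2
from rig import bot
def ray(ci,px):
    K=np.array(ci["intrinsics"]);k=ci["k1"]
    d=np.array([(px[0]-K[0,2])/K[0,0],(px[1]-K[1,2])/K[1,1]]);u=d.copy()
    for _ in range(20): u=d/(1+k*(u@u))
    return np.array([*u,1.])
def world(cam,px,z):
    ci=bot.camera_info(cam);R=np.array(ci["R"]);t=np.array(ci["t"])
    o=-R.T@t;d=R.T@ray(ci,px);return o+d*(z-o[2])/d[2]
def save(im,n): cv2.imwrite("pics/"+n,cv2.cvtColor(im,cv2.COLOR_RGB2BGR))
E
python3 - <<'E'
from h import *
for c in("scene","top"):
    im,d=bot.snapshot(c);save(im,c+"0.png")
    for n,z in(("rosette_square_top",.081),("rosette_round_top",.096),("rosette_long_top",.066)):
        for r in bot.tip_of(n,c): print(c,n,np.round(r["pixel"],1),round(r["conf"],2),world(c,r["pixel"],z).round(4))
    if c=="top":
        for n in("paint_bottle","paint_jar","cup","box_square","box_round","box_long"):
            for r in bot.tip_of(n,c): print(c,n,np.round(r["pixel"],1),round(r["conf"],2),world(c,r["pixel"],0).round(4))
s=bot.observe();print(s)
E
```

```text
scene rosette_round_top [175.6 189.5] 0.63 [ 0.506  -0.4273  0.096 ]
scene rosette_round_top [210.8 217. ] 0.51 [ 0.6386 -0.33    0.096 ]
scene rosette_round_top [236.2 176.8] 0.47 [ 0.4815 -0.2674  0.096 ]
scene rosette_long_top [436.4 173.3] 0.51 [0.5394 0.2908 0.066 ]
top rosette_square_top [273.1 248.8] 0.83 [0.4536 0.0204 0.081 ]
top rosette_square_top [402.2 238. ] 0.44 [ 0.4782 -0.2741  0.081 ]
top rosette_round_top [399.1 235.1] 0.83 [ 0.4843 -0.2637  0.096 ]
top rosette_round_top [421.9 168.7] 0.7 [ 0.6375 -0.3215  0.096 ]
top rosette_round_top [469.1 226.5] 0.57 [ 0.5033 -0.4273  0.096 ]
top rosette_round_top [161.6 210. ] 0.26 [0.5388 0.2746 0.096 ]
top rosette_long_top [275.4 247.7] 0.68 [0.4562 0.0166 0.066 ]
top paint_bottle [228.7 238. ] 0.79 [0.4798 0.1387 0.    ]
top paint_jar [343.6 209.2] 0.53 [ 0.5528 -0.1466  0.    ]
top cup [321.3 143.1] 0.56 [ 0.7231 -0.0906  0.    ]
top cup [402.1 233.3] 0.37 [ 0.4926 -0.2931  0.    ]
top box_square [278.5 245.8] 0.57 [0.4614 0.0149 0.    ]
top box_square [342.9 210.2] 0.44 [ 0.5503 -0.1448  0.    ]
top box_round [411.9 179.2]
[... 261 characters left out ...]

{'time_s': 0.7, 'joint_positions': array([ 1.12997733e+00,  2.75888138e-01,  1.50488695e+00,  9.16008806e-06,
        1.36069197e+00, -1.21009065e-01]), 'dq': array([-0.00070307,  0.00172339,  0.00047298, -0.00084834, -0.000221  ,
        0.00167304]), 'joint_efforts': array([-6.09565886e-04, -4.04330134e+01, -2.37444144e+01,  6.99095987e-02,
        2.49103247e-02, -1.10424233e-05]), 'tool_pos': array([0.18079726, 0.54588139, 0.22250499]), 'tcp_rot': array([1.31048236e-05, 1.59225328e-01, 9.87242266e-01, 6.15744587e-05]), 'ft_force': array([ 0.57438515, -0.50512695,  0.58152358]), 'torque': array([-0.03912042,  0.03554137,  0.03855133]), 'grasp_force': 0.0, 'grip_width': 1.000915920409268}
```

View pics/top0.png

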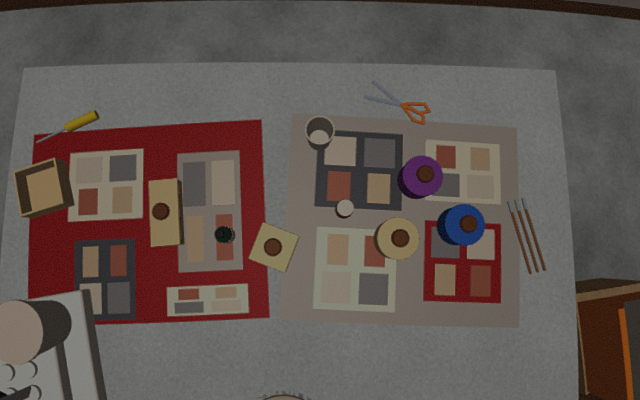

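View pics/scene0.png

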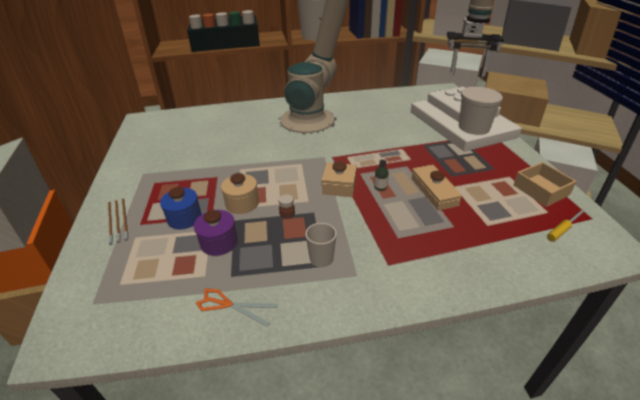

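The top view shows three boxes with a round, dark-topped rosette that could pass for the round one: pale wood (400,238), purple (425,174) and blue (461,225). I choose the pale one. The square box's rosette is at (273,247) and the long one's at (160,211), with an empty tray at (43,188). I'll refine with depth and check one close crop.

```bash
cat >> h.py <<'E'
def cloud(cam,d):
    ci=bot.camera_info(cam);v,u=np.mgrid[0:400,0:640]
    K=np.array(ci["intrinsics"],float)
    p=cv2.undistortPoints(np.stack([u,v],-1).reshape(-1,1,2).astype(float),K,np.array([ci["k1"],0,0,0,0.]))[:,0]
    X=np.c_[p,np.ones(len(p))]*d.reshape(-1,1)
    if "R" in ci: X=(X-np.array(ci["t"]))@np.array(ci["R"])
    else:
        T=np.array(ci["T_tool_cam"]);s=bot.observe();w,x,y,z=s["tcp_rot"]
        from scipy.spatial.transform import Rotation as Ro
        X=(X@T[:3,:3].T+T[:3,3])@Ro.from_quat([x,y,z,w]).as_matrix().T+s["tool_pos"]
    return X.reshape(400,640,3)
def tops(cam,im,d):
    P=cloud(cam,d)
    for n,c,z in(("sq",(.4545,.02),.081),("ro",(.484,-.264),.096),("lo",(.539,.283),.066)):
        m=(np.hypot(P[...,0]-c[0],P[...,1]-c[1])<.05)&(d>0)
        dark=m&(im.max(2)<130)&(P[...,2]>z-.02)&(P[...,2]<z+.02)
        a=m&(abs(P[...,2]-z)<.006)
        if dark.sum()<9: continue
        for q,k in(("dark",dark),("dep",a)):
            v,u=np.nonzero(k)
            if len(u): print(cam,n,q,k.sum(),"px",u.mean().round(1),v.mean().round(1),"P",P[k].mean(0).round(4),"mid",((P[k].max(0)+P[k].min(0))/2).round(4),"z90",np.percentile(P[k][:,2],90).round(4))
E
python3 - <<'E'
from h import *
for c in("top","scene"):
    im,d=bot.snapshot(c);tops(c,im,d)
    if c=="top":
        K=[cv2.resize(im[y-33:y+33,x-40:x+40],None,fx=3.3,fy=4) for x,y in((273,247),(400,238),(165,211))]
        save(np.clip(np.hstack(K).astype(int)*1.5,0,255).astype(np.uint8),"crop.png")
s=bot.observe();w,x,y,z=s["tcp_rot"]
from scipy.spatial.transform import Rotation as Ro
R=Ro.from_quat([x,y,z,w]).as_matrix();print(R.round(3));print(np.array(bot.camera_info("wrist")["T_tool_cam"]).round(3))
E
```

```text
top sq dark 266 px 272.8 246.8 P [0.458  0.0213 0.0802] mid [0.4577 0.0213 0.0784] z90 0.0826
top sq dep 262 px 272.7 246.9 P [0.4579 0.0216 0.0803] mid [0.4577 0.0221 0.0804] z90 0.0826
top ro dark 270 px 399.7 237.9 P [ 0.478  -0.2651  0.0953] mid [ 0.4779 -0.2663  0.093 ] z90 0.0977
top ro dep 264 px 399.9 237.9 P [ 0.478  -0.2655  0.0955] mid [ 0.4779 -0.2663  0.0949] z90 0.0978
top lo dark 257 px 160.6 211.2 P [0.5391 0.289  0.0646] mid [0.5389 0.291  0.0625] z90 0.0672
top lo dep 240 px 160.3 211.1 P [0.5393 0.2894 0.065 ] mid [0.5388 0.2907 0.0648] z90 0.0673
scene sq dark 136 px 339.1 166.4 P [0.4657 0.0226 0.0789] mid [0.4608 0.0244 0.0737] z90 0.0838
scene sq dep 111 px 339.1 165.4 P [0.4639 0.023  0.0811] mid [0.4608 0.0244 0.0803] z90 0.0841
scene ro dark 150 px 237.1 178.4 P [ 0.4871 -0.2653  0.0942] mid [ 0.4834 -0.2656  0.0886] z90 0.099
scene ro dep 125 px 236.8 177.4 P [ 0.4854 -0.2656  0.0965] mid [ 0.483  -0.2667  0.0954] z90 0.0991
scene lo dark 139 px 437.2 175.7 P [0.5482 0.2896 0.0639] mid [0.5438 0.293  0.0588] z90 0.0691
scene lo dep 120 px 437.2 174.6 P [0.5464 0.2901 0.0664] mid [0.5436 0.293  0.0657] z90 0.0694
[[-0.949  0.314  0.   ]
 [ 0.314  0.949  0.   ]
 [-0.     0.    -1.   ]]
[[-0.001 -0.959 -0.283  0.082]
 [ 1.    -0.001  0.     0.001]
 [-0.    -0.283  0.959 -0.163]
 [ 0.     0.     0.     1.   ]]
```

View pics/crop.png

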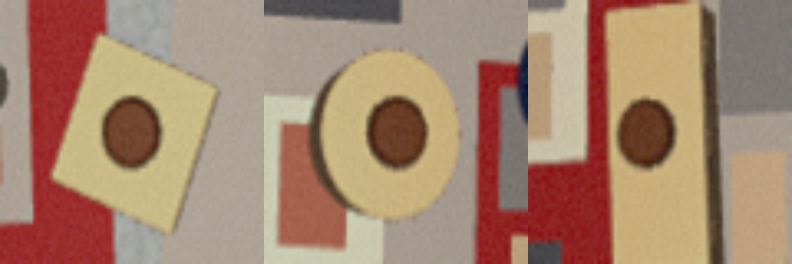

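The crop confirms it: from left to right, a pale square box, a pale round box and a pale long box, each with a dark rosette. Now I'll travel above the square box with the fingers shut.

Request:
jog_arm --rows '[{"delta_pos":[-12,-11,0]},{"delta_pos":[-27,-26,0]},{"delta_pos":[-27,-26,0]},{"delta_pos":[-27,-26,0]},{"delta_pos":[-27,-26,0]},{"delta_pos":[-27,-26,0]},{"delta_pos":[-27,-26,0]},{"delta_pos":[-27,-26,0]},{"delta_pos":[-27,-26,0]},{"delta_pos":[-27,-26,0]},{"delta_pos":[-27,-26,0]},{"delta_pos":[-27,-26,0]},{"delta_pos":[-27,-26,0]},{"delta_pos":[-27,-26,10]},{"delta_pos":[-27,-26,20]},{"delta_pos":[-27,-25,20]},{"delta_pos":[-27,-24,20]},{"delta_pos":[-12,-12,0]},{"delta_pos":[0,0,0]},{"delta_pos":[0,0,0]}]' --fingers 1 --squeeze 10

```text
invalid input
```

```bash
cat >> h.py <<'E'
def rel(t):
    from scipy.spatial.transform import Rotation as Ro
    s=bot.observe();w,x,y,z=s["tcp_rot"];R=Ro.from_quat([x,y,z,w]).as_matrix()
    print("t",s["time_s"],"pos",s["tool_pos"].round(4),"F",s["ft_force"].round(2),"grip",round(s["grip_width"],3),"R",R[:,0].round(3),R[2].round(3))
    print("to go, tool mm",(R.T@(np.array(t)-s["tool_pos"])*1000).round(1))
E
python3 - <<'E'
from h import *
rel((.459,.0213,.103))
im,d=bot.snapshot("wrist");save(im,"w1.png");tops("wrist",im,d)
E
```

```text
t 0.8 pos [0.1808 0.5459 0.2225] F [-0.8  0.4  0.4] grip 1.001 R [-0.949  0.314 -0.   ] [-0.  0. -1.]
to go, tool mm [-429.  -410.5  119.5]
```

View pics/w1.png

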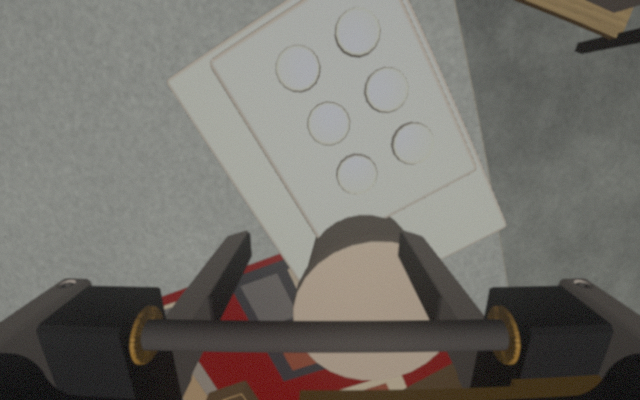

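The call was refused, most likely because rows need "dr". The picture shows a beige cylinder at (370,320) close to the fingers, so I'll check its height before closing or moving.

Run:
```python
from h import *
for c in("wrist","top"):
    im,d=bot.snapshot(c);P=cloud(c,d)
    if c=="wrist":
        for u,v in((330,290),(370,270),(370,360),(310,300),(430,365)): print(u,v,P[v,u].round(3))
    else:
        for u,v in((20,335),(40,320),(60,320),(10,320)): print(u,v,P[v,u].round(3))
```

```text
330 290 [0.234 0.534 0.174]
370 270 [0.228 0.568 0.174]
370 360 [0.312 0.545 0.174]
310 300 [0.239 0.515 0.172]
430 365 [0.524 0.61  0.001]
20 335 [0.265 0.545 0.172]
40 320 [0.298 0.499 0.172]
60 320 [0.286 0.505 0.091]
10 320 [0.294 0.57  0.172]
```

The cylinder's top is at 0.174 m and the tips are at 0.205 m, so level travel clears it.

Request:
jog_arm --rows '[{"delta_pos":[-12,-11,0],"dr":[0,0,0]},{"delta_pos":[-27,-26,0],"dr":[0,0,0]},{"delta_pos":[-27,-26,0],"dr":[0,0,0]},{"delta_pos":[-27,-26,0],"dr":[0,0,0]},{"delta_pos":[-27,-26,0],"dr":[0,0,0]},{"delta_pos":[-27,-26,0],"dr":[0,0,0]},{"delta_pos":[-27,-26,0],"dr":[0,0,0]},{"delta_pos":[-27,-26,0],"dr":[0,0,0]},{"delta_pos":[-27,-26,0],"dr":[0,0,0]},{"delta_pos":[-27,-26,0],"dr":[0,0,0]},{"delta_pos":[-27,-26,0],"dr":[0,0,0]},{"delta_pos":[-27,-26,0],"dr":[0,0,0]},{"delta_pos":[-27,-26,0],"dr":[0,0,0]},{"delta_pos":[-27,-26,10],"dr":[0,0,0]},{"delta_pos":[-27,-26,20],"dr":[0,0,0]},{"delta_pos":[-27,-25,20],"dr":[0,0,0]},{"delta_pos":[-12,-12,20],"dr":[0,0,0]},{"delta_pos":[0,0,0],"dr":[0,0,0]},{"delta_pos":[0,0,0],"dr":[0,0,0]}]' --fingers 1 --squeeze 10

```text
time_s: 2.53
tool_pos: [0.4567, 0.0197, 0.1522]
tcp_rot: [-0.002, 0.161, 0.987, 0.0]
ft_force: [0.0, 0.5, 0.7]
grip_width: 0.005
grasp_force: 0.0
```

Run:
```python
from h import *
rel((.459,.0213,.103))
im,d=bot.snapshot("wrist");save(im,"w2.png");tops("wrist",im,d)
```

```text
t 2.5333 pos [0.4567 0.0197 0.1522] F [0.02 0.54 0.74] grip 0.005 R [-0.948  0.317  0.003] [ 0.003 -0.    -1.   ]
to go, tool mm [-1.8  2.3 49.1]
wrist sq dark 1746 px 329.3 212.5 P [0.457  0.0258 0.0818] mid [0.4594 0.0248 0.0787] z90 0.0833
wrist sq dep 1779 px 329.4 213.0 P [0.4574 0.0258 0.0818] mid [0.46   0.0249 0.08  ] z90 0.0833
wrist lo dark 1074 px 626.2 200.5 P [0.5374 0.2819 0.0641] mid [0.5407 0.2861 0.0577] z90 0.0682
wrist lo dep 914 px 628.2 202.0 P [0.5385 0.2821 0.0658] mid [0.5416 0.2847 0.0648] z90 0.0683
```

View pics/w2.png

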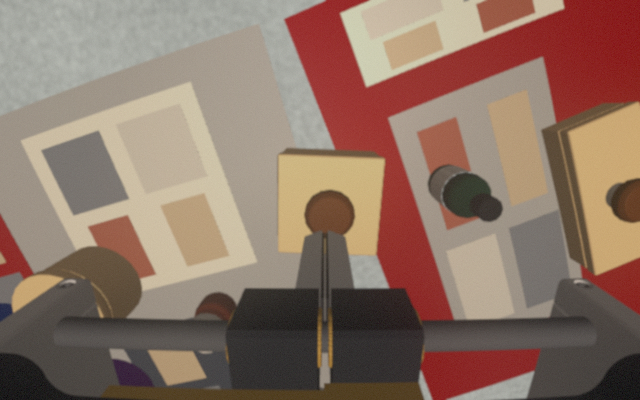

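The view shows the square box's rosette at (329,213), with the tips just in front of it and no look-alike near. I'll correct by about 4 mm and descend.

Request:
jog_arm --rows '[{"delta_pos":[-2,4,12],"dr":[0,0,0]},{"delta_pos":[0,0,20],"dr":[0,0,0]},{"delta_pos":[0,0,14],"dr":[0,0,0]},{"delta_pos":[0,0,5],"dr":[0,0,0]},{"delta_pos":[0,0,2],"dr":[0,0,0]},{"delta_pos":[0,0,2],"dr":[0,0,0]},{"delta_pos":[0,0,2],"dr":[0,0,0]},{"delta_pos":[0,0,0],"dr":[0,0,0]},{"delta_pos":[0,0,0],"dr":[0,0,0]}]'

```text
time_s: 3.33
tool_pos: [0.4619, 0.0243, 0.0968]
tcp_rot: [0.001, 0.159, 0.987, 0.0]
ft_force: [0.4, 1.8, 2.2]
grip_width: 0.004
grasp_force: 1.5
```

Run:
```python
from h import *
rel((.460,.023,.0925))
F=[]
for _ in range(4): bot.snapshot("wrist");F.append(bot.observe()["ft_force"][2])
print(np.round(F,2)); rel((.460,.023,.0925))
```

```text
t 3.3333 pos [0.4619 0.0243 0.0968] F [0.42 1.84 2.21] grip 0.004 R [-0.949  0.314 -0.002] [-0.002  0.001 -1.   ]
to go, tool mm [ 1.4 -1.8  4.3]
[2.43 2.74 2.97 3.71]
t 3.5333 pos [0.4619 0.0242 0.0965] F [0.42 2.51 3.71] grip 0.002 R [-0.949  0.315 -0.001] [-0.001  0.001 -1.   ]
to go, tool mm [ 1.4 -1.7  4. ]
```

Request:
jog_arm --rows '[{"delta_pos":[0,0,1],"dr":[0,0,0]},{"delta_pos":[0,0,1],"dr":[0,0,0]},{"delta_pos":[0,0,1],"dr":[0,0,0]},{"delta_pos":[0,0,0],"dr":[0,0,0]},{"delta_pos":[0,0,0],"dr":[0,0,0]}]'

```text
time_s: 3.95
tool_pos: [0.4617, 0.0238, 0.093]
tcp_rot: [0.0, 0.159, 0.987, 0.0]
ft_force: [1.2, 3.8, 4.2]
grip_width: 0.0
grasp_force: 1.8
```

Run:
```python
from h import *
F=[]
for _ in range(5): bot.snapshot("wrist");F.append(bot.observe()["ft_force"])
print(np.round(F,2)); rel((.460,.023,.0925))
```

```text
[[1.13 2.38 3.73]
 [1.2  2.25 3.51]
 [1.44 2.27 3.51]
 [1.44 2.29 3.41]
 [2.02 3.39 3.57]]
t 4.2 pos [0.4616 0.0237 0.093 ] F [2.02 3.39 3.57] grip 0.004 R [-0.949  0.314 -0.001] [-0.001 -0.    -1.   ]
to go, tool mm [ 1.3 -1.2  0.5]
```

Request:
jog_arm --rows '[{"delta_pos":[-0.2,0.5,0.5],"dr":[0,0,0]},{"delta_pos":[0,0,0.7],"dr":[0,0,0]},{"delta_pos":[0,0,0],"dr":[0,0,0]},{"delta_pos":[0,0,0],"dr":[0,0,0]}]'

```text
time_s: 4.53
tool_pos: [0.4617, 0.0237, 0.0918]
tcp_rot: [0.0, 0.159, 0.987, -0.0]
ft_force: [0.7, 0.2, 3.5]
grip_width: 0.001
grasp_force: 2.2
```

Run:
```python
from h import *
F=[]
for _ in range(4): bot.snapshot("wrist");F.append(bot.observe()["ft_force"])
print(np.round(F,2)); rel((.460,.023,.0925))
```

```text
[[ 0.1  -0.61  5.22]
 [ 0.48  0.52  4.31]
 [ 0.25 -1.65  4.46]
 [ 0.95 -1.93  4.07]]
t 4.7333 pos [0.4617 0.0238 0.0918] F [ 0.95 -1.93  4.07] grip 0.007 R [-0.949  0.314 -0.   ] [-0.    -0.001 -1.   ]
to go, tool mm [ 1.3 -1.3 -0.7]
```

Request:
jog_arm --rows '[{"delta_pos":[0,0,0.8],"dr":[0,0,0]},{"delta_pos":[0,0,0],"dr":[0,0,0]},{"delta_pos":[0,0,0],"dr":[0,0,0]},{"delta_pos":[0,0,-6],"dr":[0,0,0]},{"delta_pos":[0,0,-15],"dr":[0,0,0]},{"delta_pos":[0,0,-25],"dr":[0,0,0]},{"delta_pos":[-6,-15,-20],"dr":[0,0,0]},{"delta_pos":[-12,-30,-5],"dr":[0,0,0]},{"delta_pos":[-12,-30,0],"dr":[0,0,0]},{"delta_pos":[-12,-30,0],"dr":[0,0,0]},{"delta_pos":[-12,-30,0],"dr":[0,0,0]},{"delta_pos":[-12,-30,0],"dr":[0,0,0]},{"delta_pos":[-12,-30,0],"dr":[0,0,0]},{"delta_pos":[-12,-30,0],"dr":[0,0,0]},{"delta_pos":[-12,-30,0],"dr":[0,0,0]},{"delta_pos":[-6,-14,0],"dr":[0,0,0]},{"delta_pos":[0,0,0],"dr":[0,0,0]},{"delta_pos":[0,0,0],"dr":[0,0,0]}]'

```text
time_s: 6.23
tool_pos: [0.4787, -0.2643, 0.1612]
tcp_rot: [-0.001, 0.16, 0.987, 0.001]
ft_force: [0.7, 0.9, 0.1]
grip_width: 0.002
grasp_force: 0.0
```

Run:
```python
from h import *
rel((.480,-.2655,.118))
for c in("top","scene"):
    im,d=bot.snapshot(c);tops(c,im,d)
    P=cloud(c,d);m=(np.hypot(P[...,0]-.458,P[...,1]-.0213)<.012)&(d>0);print(c,"sq centre z",P[m][:,2].mean(),m.sum())
im,d=bot.snapshot("wrist");save(im,"w3.png");tops("wrist",im,d)
```

```text
t 6.2333 pos [ 0.4787 -0.2643  0.1612] F [0.66 0.85 0.13] grip 0.002 R [-0.949  0.316  0.003] [ 0.003  0.002 -1.   ]
to go, tool mm [-1.7 -0.8 43.2]
top sq dark 260 px 273.0 246.9 P [0.458  0.0213 0.0748] mid [0.4577 0.0217 0.0739] z90 0.077
top sq dep 126 px 272.6 246.9 P [0.4579 0.0221 0.0763] mid [0.4577 0.0223 0.0776] z90 0.0774
top ro dark 74 px 397.6 236.0 P [ 0.4824 -0.2605  0.0946] mid [ 0.478  -0.2623  0.0925] z90 0.0973
top ro dep 69 px 397.8 235.5 P [ 0.4835 -0.2609  0.095 ] mid [ 0.478  -0.2628  0.0955] z90 0.0975
top lo dark 256 px 160.6 211.2 P [0.5392 0.2889 0.0646] mid [0.5388 0.2899 0.061 ] z90 0.0673
top lo dep 243 px 160.3 211.2 P [0.539  0.2896 0.065 ] mid [0.5387 0.2899 0.0648] z90 0.0674
top sq centre z 0.07550785870185396 90
scene sq dark 118 px 339.2 167.6 P [0.4668 0.0227 0.0751] mid [0.463  0.0231 0.0722] z90 0.0788
scene sq dep 76 px 339.1 166.1 P [0.4624 0.0233 0.0775] mid [0.4624 0.0237 0.0773] z90 0.0789
scene ro dark 146 px 237.0 178.4 P [ 0.4871 -0.2655  0.0944] mid [ 0.4821 -0.2655  0.0889] z90 0.0991
scene ro dep 122 px 236.7 177.3 P [ 0.4851 -0.2659  0.0966] mid [ 0.4821 -0.2668  0.0957] z90 0.0992
scene lo dark 135 px 437.2 175.5 P [0.5481 0.2896 0.0644] mid [0.5459 0.2925 0.0594] z90 0.0692
scene lo dep 119 px 437.2 174.5 P [0.5462 0.2902 0.0665] mid [0.5434 0.2925 0.0657] z90 0.0694
scene sq centre z 0.0763044730235139 32
wrist sq dark 868 px 629.8 84.4 P [0.4577 0.0081 0.0725] mid [0.4591 0.0121 0.0702] z90 0.0763
wrist sq dep 252 px 635.3 85.2 P [0.4588 0.0094 0.0761] mid [0.4582 0.0089 0.0766] z90 0.077
wrist ro dark 1714 px 320.5 214.1 P [ 0.4761 -0.2642  0.0961] mid [ 0.4789 -0.2652  0.0931] z90 0.0975
wrist ro dep 1743 px 320.4 214.7 P [ 0.4765 -0.2644  0.0961] mid [ 0.4789 -0.2654  0.0944] z90 0.0975
```

View pics/w3.png

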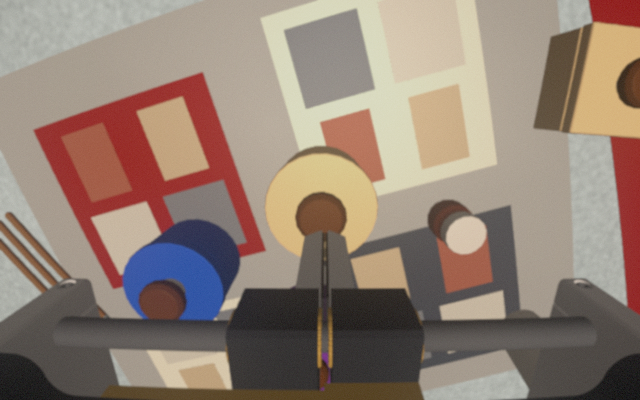

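The square rosette has sunk about 5.4 mm by depth and its box has not moved. The view shows the pale round box's rosette at (321,215) under the tips, with blue to the left at (160,300).

Request:
jog_arm --rows '[{"delta_pos":[-1.5,-0.7,12],"dr":[0,0,0]},{"delta_pos":[0,0,18],"dr":[0,0,0]},{"delta_pos":[0,0,10],"dr":[0,0,0]},{"delta_pos":[0,0,4],"dr":[0,0,0]},{"delta_pos":[0,0,0],"dr":[0,0,0]},{"delta_pos":[0,0,0],"dr":[0,0,0]},{"delta_pos":[0,0,0],"dr":[0,0,0]},{"delta_pos":[0,0,2],"dr":[0,0,0]},{"delta_pos":[0,0,2],"dr":[0,0,0]},{"delta_pos":[0,0,2],"dr":[0,0,0]},{"delta_pos":[0,0,1],"dr":[0,0,0]},{"delta_pos":[0,0,1],"dr":[0,0,0]},{"delta_pos":[0,0,0],"dr":[0,0,0]},{"delta_pos":[0,0,0],"dr":[0,0,0]}]'

```text
time_s: 7.55
tool_pos: [0.481, -0.2664, 0.1102]
tcp_rot: [0.0, 0.159, 0.987, -0.0]
ft_force: [0.4, -1.1, 4.2]
grip_width: 0.003
grasp_force: 1.5
```

Run:
```python
from h import *
F=[]
for _ in range(4): bot.snapshot("wrist");F.append(bot.observe()["ft_force"])
print(np.round(F,2)); rel((.480,-.2655,.107))
```

```text
[[ 0.12 -0.66  3.39]
 [-0.85 -1.65  3.95]
 [ 0.47  1.14  3.12]
 [-0.04 -0.77  3.23]]
t 7.75 pos [ 0.481  -0.2664  0.1102] F [-0.04 -0.77  3.23] grip 0.008 R [-0.949  0.314 -0.001] [-0.001 -0.    -1.   ]
to go, tool mm [1.3 0.5 3.2]
```

Request:
jog_arm --rows '[{"delta_pos":[0,0,1.2],"dr":[0,0,0]},{"delta_pos":[0,0,1.2],"dr":[0,0,0]},{"delta_pos":[0,0,0.9],"dr":[0,0,0]},{"delta_pos":[0,0,0],"dr":[0,0,0]},{"delta_pos":[0,0,0],"dr":[0,0,0]},{"delta_pos":[0,0,-8],"dr":[0,0,0]},{"delta_pos":[0,0,-20],"dr":[0,0,0]},{"delta_pos":[0,0,-30],"dr":[0,0,0]},{"delta_pos":[4,20,-5],"dr":[0,0,0]},{"delta_pos":[8,38,0],"dr":[0,0,0]},{"delta_pos":[8,38,0],"dr":[0,0,0]},{"delta_pos":[8,38,0],"dr":[0,0,0]},{"delta_pos":[8,38,0],"dr":[0,0,0]},{"delta_pos":[8,38,0],"dr":[0,0,0]},{"delta_pos":[8,38,0],"dr":[0,0,0]},{"delta_pos":[8,38,0],"dr":[0,0,0]},{"delta_pos":[8,38,0],"dr":[0,0,0]},{"delta_pos":[8,38,0],"dr":[0,0,0]},{"delta_pos":[8,38,0],"dr":[0,0,0]},{"delta_pos":[8,38,0],"dr":[0,0,0]}]'

```text
time_s: 9.42
tool_pos: [0.53, 0.1804, 0.1694]
tcp_rot: [-0.001, 0.159, 0.987, -0.0]
ft_force: [0.6, 0.5, -0.0]
grip_width: 0.008
grasp_force: 0.0
```

Run:
```python
from h import *
rel((.540,.2895,.15))
im,d=bot.snapshot("top");tops("top",im,d)
```

```text
t 9.4167 pos [0.53   0.1804 0.1694] F [ 0.55  0.47 -0.01] grip 0.008 R [-0.949  0.314  0.002] [ 0.002 -0.001 -1.   ]
to go, tool mm [ 24.8 106.8  19.3]
top sq dark 262 px 273.1 246.8 P [0.458  0.0212 0.075 ] mid [0.4577 0.0218 0.074 ] z90 0.0774
top sq dep 138 px 272.9 247.0 P [0.4576 0.0215 0.0765] mid [0.4577 0.0213 0.0775] z90 0.0778
top ro dark 271 px 399.3 238.1 P [ 0.4778 -0.2652  0.0901] mid [ 0.4782 -0.2657  0.0883] z90 0.0928
top ro dep 148 px 399.7 237.9 P [ 0.4781 -0.266   0.0917] mid [ 0.478  -0.2656  0.0928] z90 0.0931
```

The round rosette has sunk 5.2 mm and its box has not moved. Now the long box.

Request:
jog_arm --rows '[{"delta_pos":[8,35,0],"dr":[0,0,0]},{"delta_pos":[8,36,5],"dr":[0,0,0]},{"delta_pos":[8,34,15],"dr":[0,0,0]},{"delta_pos":[0,0,15],"dr":[0,0,0]},{"delta_pos":[0,0,0],"dr":[0,0,0]},{"delta_pos":[0,0,0],"dr":[0,0,0]}]'

```text
time_s: 9.97
tool_pos: [0.5399, 0.2851, 0.1334]
tcp_rot: [-0.002, 0.159, 0.987, -0.001]
ft_force: [0.3, -0.1, 0.3]
grip_width: 0.002
grasp_force: 0.0
```

Run:
```python
from h import *
rel((.540,.2895,.077))
im,d=bot.snapshot("wrist");save(im,"w4.png");tops("wrist",im,d);rel((.540,.2895,.077))
```

```text
t 9.9667 pos [0.5399 0.2851 0.1334] F [ 0.27 -0.06  0.28] grip 0.002 R [-0.95   0.314  0.003] [ 0.003 -0.003 -1.   ]
to go, tool mm [ 1.1  4.3 56.4]
wrist sq dark 981 px 11.1 223.7 P [0.4644 0.038  0.0731] mid [0.4618 0.0321 0.0708] z90 0.0769
wrist sq dep 398 px 5.7 229.1 P [0.4669 0.0341 0.0764] mid [0.4651 0.0315 0.0767] z90 0.0773
wrist lo dark 1649 px 333.2 212.6 P [0.5404 0.2933 0.067 ] mid [0.5415 0.2928 0.0648] z90 0.0684
wrist lo dep 1881 px 333.5 212.1 P [0.5401 0.2936 0.0669] mid [0.5426 0.2928 0.065 ] z90 0.0684
t 10.0167 pos [0.5408 0.2849 0.1345] F [ 0.77  0.44 -0.08] grip 0.004 R [-0.949  0.315  0.001] [ 0.001 -0.002 -1.   ]
to go, tool mm [ 2.1  4.2 57.5]
```

View pics/w4.png

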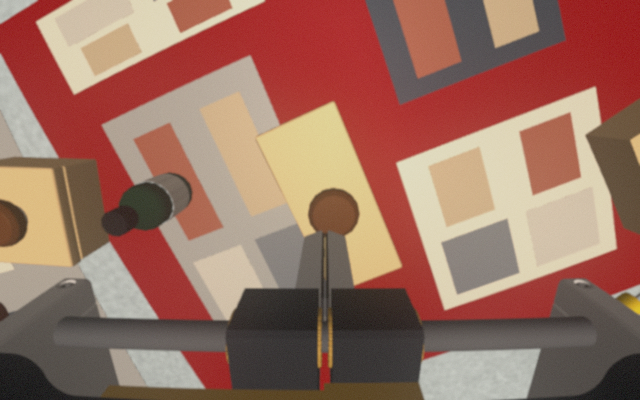

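The long box's rosette is at (333,213), about 6 mm to the side of the tips, with the bottle clear at (150,205). I'll correct and press.

Request:
jog_arm --rows '[{"delta_pos":[2,6,12],"dr":[0,0,0]},{"delta_pos":[0,0,20],"dr":[0,0,0]},{"delta_pos":[0,0,11],"dr":[0,0,0]},{"delta_pos":[0,0,4],"dr":[0,0,0]},{"delta_pos":[0,0,0],"dr":[0,0,0]},{"delta_pos":[0,0,0],"dr":[0,0,0]},{"delta_pos":[0,0,0],"dr":[0,0,0]},{"delta_pos":[0,0,2],"dr":[0,0,0]},{"delta_pos":[0,0,2],"dr":[0,0,0]},{"delta_pos":[0,0,2],"dr":[0,0,0]},{"delta_pos":[0,0,1],"dr":[0,0,0]},{"delta_pos":[0,0,1],"dr":[0,0,0]},{"delta_pos":[0,0,0],"dr":[0,0,0]},{"delta_pos":[0,0,0],"dr":[0,0,0]}]'

```text
time_s: 11.18
tool_pos: [0.5417, 0.2922, 0.08]
tcp_rot: [0.0, 0.159, 0.987, 0.0]
ft_force: [0.9, -0.3, 3.5]
grip_width: 0.004
grasp_force: 1.7
```

Run:
```python
from h import *
F=[]
for _ in range(4): bot.snapshot("wrist");F.append(bot.observe()["ft_force"])
print(np.round(F,2)); rel((.5405,.2915,.077))
```

```text
[[ 0.3  -0.    4.1 ]
 [ 0.7   0.04  3.1 ]
 [ 0.46  0.34  4.25]
 [ 1.7   0.54  3.73]]
t 11.3833 pos [0.5417 0.2923 0.08  ] F [1.7  0.54 3.73] grip 0.001 R [-0.949  0.314 -0.001] [-0.001  0.001 -1.   ]
to go, tool mm [ 0.9 -1.1  3. ]
```

Request:
jog_arm --rows '[{"delta_pos":[0,0,1.2],"dr":[0,0,0]},{"delta_pos":[0,0,1.2],"dr":[0,0,0]},{"delta_pos":[0,0,0.8],"dr":[0,0,0]},{"delta_pos":[0,0,0],"dr":[0,0,0]},{"delta_pos":[0,0,0],"dr":[0,0,0]},{"delta_pos":[0,0,-8],"dr":[0,0,0]},{"delta_pos":[0,0,-20],"dr":[0,0,0]},{"delta_pos":[0,0,-30],"dr":[0,0,0]},{"delta_pos":[0,0,-30],"dr":[0,0,0]},{"delta_pos":[20,-7,-15],"dr":[0,0,0]},{"delta_pos":[30,-10,0],"dr":[0,0,0]},{"delta_pos":[30,-10,0],"dr":[0,0,0]},{"delta_pos":[30,-10,0],"dr":[0,0,0]},{"delta_pos":[30,-10,0],"dr":[0,0,0]},{"delta_pos":[30,-10,0],"dr":[0,0,0]},{"delta_pos":[0,0,0],"dr":[0,0,0]},{"delta_pos":[0,0,0],"dr":[0,0,0]}]'

```text
time_s: 12.8
tool_pos: [0.36, 0.291, 0.1794]
tcp_rot: [-0.001, 0.158, 0.987, -0.0]
ft_force: [0.4, 0.7, 0.2]
grip_width: 0.005
grasp_force: 0.0
```

Run:
```python
from h import *
rel((.54,.29,.07))
im,d=bot.snapshot("top");save(im,"top9.png");tops("top",im,d)
```

```text
t 12.8 pos [0.36   0.291  0.1794] F [0.45 0.71 0.21] grip 0.005 R [-0.95   0.313  0.001] [ 0.001 -0.001 -1.   ]
to go, tool mm [-171.4   55.5  109.2]
top sq dark 261 px 273.1 246.9 P [0.458  0.0211 0.0749] mid [0.4578 0.0216 0.0731] z90 0.0773
top sq dep 131 px 272.9 246.8 P [0.4581 0.0214 0.0765] mid [0.4577 0.0213 0.0769] z90 0.0778
top ro dark 270 px 399.2 238.1 P [ 0.4778 -0.2652  0.09  ] mid [ 0.4782 -0.2659  0.0882] z90 0.0926
top ro dep 139 px 399.5 238.1 P [ 0.4777 -0.2655  0.0916] mid [ 0.4768 -0.2667  0.0933] z90 0.093
top lo dark 260 px 161.3 211.4 P [0.5391 0.2892 0.0594] mid [0.5392 0.2904 0.0565] z90 0.0621
top lo dep 121 px 160.8 210.7 P [0.5405 0.2898 0.0613] mid [0.5401 0.2896 0.0624] z90 0.0627
```

View pics/top9.png

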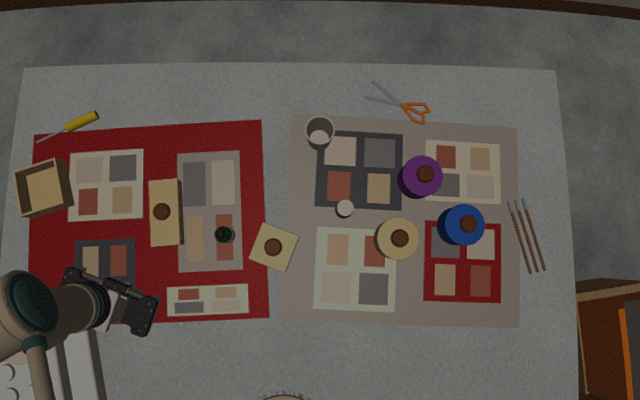

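The boxes at (273,247), (398,238) and (161,212) and the bottle, jar and cup are all where they started. The arm is clear at lower left, and all three rosettes have sunk about 5.2–5.4 mm.

```bash
python3 -c "
from rig import bot
print(bot.sign_off())"
```

```text
the job is handed in; nothing more can be done
None
```

I pressed the rosettes on the square, round and long boxes in that order; each stays sunk about 5 mm by the top camera's depth, nothing else was moved, and the job was handed in at about 13 s of the 48 s.

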